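# Pry open the printed case and show the spigot part to the inspection camera

### The job

Lever the case's hinged cover open with the blade of the putty knife (do not lift it with the gripper), tip it back past upright so that it stays open, and lay the knife flat on the bench. Then take the part with the round spigot out of the case and finish while holding it up in the air, upright, right above the tip of the camera's distance wire: the spigot's mouth level with the lens and pointing squarely at it. Do not let go of it, do not touch the camera with it, and leave the other part and the other things on the bench where they are.

Things in the scene. Friction and masses are not known exactly. Their poses are not given: they have to be found in the camera images.
- case: Grey printed plastic case, fixed, 150 (x) x 260 (y) x 72 high, walls and floor 5 thick. Origin: centre of its underside. Front wall on its -x side, towards the robot, with a pry notch in the middle of its top edge, 100 wide: there the wall is only 56 high, a 16 high gap under the closed cover. The cover's hinge line runs along y at x = +75, z = 74.5.
- cover (a joint): Opening angle in rad of the case's grey cover, a panel 164 from hinge to front edge, 262 wide, 5 thick, whose front edge sticks out 14 beyond the case's front wall: 0 closed (level), grows as the front edge rises, 1.57 upright, stop at 1.95 (leaning back, away from the robot). Stiff hinge: it stays at any angle; about 1.5 N upwards at its front edge moves it.
- cover_lip (a point): Middle of the cover's front edge, on its underside (72 above the bench when closed).
- knife: Putty knife lying flat on the bench. Wooden handle 100 long (x from -75 to +25), 26 wide (y), 22 high; steel blade 40 wide, 2 thick, from x = +30 to +110, at mid-height of the handle (z = 11). Origin: underside of the handle under its balance point, a good place to grip; x points to the blade's tip, z up. 90 g.
- knife_tip (a point): Middle of the blade's front edge, 110 ahead of the knife's origin and 11 above the handle's underside.
- spigot: The part wanted, about 60 g, grey plastic, standing in the case's left or right half, spigot roughly to the case's front: upright plate 12 thick (x), 44 wide (y), 58 high, on a foot 50 (x) x 44 (y) x 6; a round spigot 30 in diameter with a dark bore sticks out 25 from the plate's -x face, its axis 32 above the underside. Origin: centre of the foot's underside; z up.
- mouth (a point): Centre of the spigot's mouth: x = -31, z = 32 in the part's frame; the spigot points along the part's -x.
- blank: The other part in the case, to be left: same plate and foot, same grey, but two thin upright ribs instead of the round spigot. Origin: centre of its underside.
- camera: Inspection camera head, fixed, height differs each run: black box 75 x 56 x 56 on an 18 thick post, lens ring 42 in diameter facing the body's -x. Origin on the post's axis; lens axis along x at z = 170 here; ring's front at x = -50; box top 28 above the lens axis. A thin steel distance wire below the lens ends in an upturned tip at x = -170, 56 below the lens axis.
- focus (a point): Point of focus: on the lens axis, 120 in front of the lens ring, 56 straight above the distance wire's tip.
- jar: Black screw-top jar, 62 in diameter, 75 high, bystander. Origin: centre of its underside.
- syringe: White glue syringe lying on the bench, about 150 long, 22 across, bystander. Origin: under its barrel's middle.
- tape: Roll of paper tape lying flat, 100 in diameter, 24 high, bystander. Origin: centre of its underside.
- driver: Screwdriver lying on the bench, bystander.
- sandblock: Cork sanding block 100 x 65 x 30, bystander. Origin: centre of its underside.
- cap: Grey round printed cap, 48 in diameter, 18 high, bystander. Origin: centre of its underside.

How it is judged:
By the outcome, as a careful person would: the job done as asked, in the order asked, and still so for the second after the job is handed in, while the arm keeps its last pose, push and grip.
It also fails if it takes over 72 s, if anything falls off the work surface, if the arm or the gripper's body presses on something with over 40 N, if the wrist force passes 120 N, or if a joint passes its speed limit or range.

### The arm

A 6-joint arm with a two-finger parallel gripper is mounted at the origin on the work surface. World frame = base frame: x ahead of the robot, y to its left, z up, the work surface at z = 0. Lengths are in m, angles in rad, forces in N, time in s.
With the tool pointing down it reaches from about 0.25 to 0.725 m from the base axis. Payload 4 kg.
Tool frame: the origin (TCP) lies at the very end of the fingers, on their centre line; the grasp point (between the pads) lies 19 mm behind it; z points along the fingers, y is the line along which they close (so a half turn about z gives the same grasp; the last joint's range is limited). The gripper opens to 85 mm and grips with 20 to 120 N. Pads are 22 mm wide; open, the fingers measure 114 mm over their backs; the gripper's body (76 mm by 85 mm) begins 54 mm behind the grasp point. The pads swing forward as they close: fully open they stand 13 mm farther back than shut.
Start: joints at [1.3, 0.241, 0.005, 1.335, 0, 1.571], TCP at [0.134, 0.482, 0.231] pointing down, gripper open.
Joint ranges: [-2.72, 2.72], [-1.05, 1.87], [-1.09, 1.28], [-1.99, 2.15], [-1.42, 1.44], [-3.14, 3.14]. Speed limits (rad/s): [2.79, 2.79, 3.14, 3.14, 3.14, 3.14].

### API

Orientations are given as a unit quaternion [x, y, z, w].
In Python, from workcell import telemetry, vision, workorder gives the robot as it stands.
- The arm moves only by the shell command python3 -m inch 'ROWS'. ROWS is JSON, a list of rows, each a list of 3 entries, a list of its own where there are three numbers: the turn, a rotation vector about the tool's x, y, z scaled (see below), then the shift along the tool's x, y, z scaled (see below), then the closure, from -1 (fully open) to 1 (shut). A call has 1 to 10 rows; each row shifts and turns the commanded pose from where the row before left it, along the tool's axes as they then stand; what a row does not reach is not made up. The controller multiplies each number of a shift by 0.3 m and each number of a turn by 360 degrees. A row lasts 1/12 s, in which the tool goes at most 41.7 mm and 7.16 degrees, less where a joint would pass 70% of its speed; a pose out of reach is approached as far as the arm can. A call with a number of a shift or a turn outside -1 to 1 is refused whole. A call with a gripper value outside its range is refused whole. The fingers move at their own pace and stop on an object; the grip force is fixed at half the most. Time passes only in rows, so rows that do not move let the fingers close. It gives the time, the measured TCP pose, the force, the opening and the grip force at its end, in the units of the state.
- telemetry.get_obs(): the state, without advancing time (a new reading comes with each control period).
- vision.camera(name): name is "scene" or "top" or "wrist"; returns a dict with "img" (384x512x3 uint8, red, green, blue), "fov_y" (degrees; the focal length in pixels is half the picture's height over the tangent of half this angle, whatever the lens; pixels are square), "cx", "cy" (the principal point, pixels), "D" ([k1, k2, p1, p2, k3] as OpenCV has them; the pictures are not rectified), "pose" (4x4, takes a point from camera to world coordinates). Camera axes: x right, y up, looking along -z (the intrinsics and any distortion apply to the point x, -y, -z); pixel columns grow to the right and rows downward; lengths in m; the calibration is good to about 2 mm. A picture is of the moment at which its call begins. There is no depth.
- workorder.job_done(): hands the job in; it is judged then, once.
The state is a dict: "clock": time; "joint_pos": joint angles; "joint_vel": joint speeds; "tau": joint torques, N m; "eef_pos": TCP position; "tool_rot": TCP orientation; "ft_force": force on the tool from outside, world axes, zero at the start; "ft_torque": the same for the moment, N m; "grip_width": finger opening in m; "grasp_force": force on a finger pad.
Only numpy, scipy, OpenCV 4.12 (cv2) and the standard library are available. Lean on these libraries where they do the work, as an engineer would, in place of code of your own. Each camera call takes 0.05 s, during which the arm holds its last target. There are 200 camera calls.

## Working session

There is one attempt and no reset: what is moved stays moved. The work goes in short steps, Python scripts to look and compute and a shell command to move; the robot and the scene stay as the last step left them, time stands still between calls to the robot, and variables do not carry over. Pictures are saved under pics/ and viewed, at most 10 in all, crops included, and the job is handed in when it is done.

```bash
mkdir -p pics; ls; python3 - <<'E'
from workcell import telemetry, vision
import cv2, numpy as np
o=telemetry.get_obs(); print(o)
for n in ["scene","top"]:
    c=vision.camera(n); np.savez(n+'.npz',**{k:np.array(v) for k,v in c.items()})
    cv2.imwrite(f'pics/{n}0.png',cv2.cvtColor(c['img'],cv2.COLOR_RGB2BGR))
    print(n,c['fov_y'],c['cx'],c['cy'],c['D'],np.round(c['pose'],3).tolist())
E
```

```text
pics
{'clock': 0.0, 'joint_pos': array([1.30000173e+00, 2.41393320e-01, 3.71737446e-03, 1.33519960e+00,
       2.79365740e-05, 1.57079562e+00]), 'joint_vel': array([-1.53899414e-03, -5.60973499e-04,  3.68728785e-04,  4.38480316e-04,
        6.00729609e-04,  5.36015110e-06]), 'tau': array([-9.03297678e-04, -3.72318721e+01,  2.52407330e+01,  1.70171721e-02,
       -3.17631784e-04, -1.21283421e-05]), 'eef_pos': array([0.13357044, 0.48116932, 0.23042016]), 'tool_rot': array([ 1.34983577e-01,  9.90847290e-01, -1.02820840e-03, -1.54171324e-04]), 'ft_force': array([-0.58374708, -0.32565061,  0.6303095 ]), 'ft_torque': array([-0.03253444,  0.00842362,  0.02792043]), 'grasp_force': 0.0, 'grip_width': 0.08512998775332904}
scene 44.609632327369525 251.35170573676274 191.06994814230038 [0.0528446 0.        0.        0.        0.       ] [[0.61, -0.518, 0.599, 1.357], [0.792, 0.378, -0.479, -0.708], [0.022, 0.767, 0.641, 1.044], [0.0, 0.0, 0.0, 1.0]]
top 49.67465971338237 250.57795930520044 189.17752860841557 [-0.12073576  0.          0.          0.          0.        ] [[-0.002, 0.984, -0.178, 0.331], [-1.0, -0.007, -0.027, -0.071], [-0.028, 0.177, 0.984, 1.249], [0.0, 0.0, 0.0, 1.0]]
```

View pics/scene0.png

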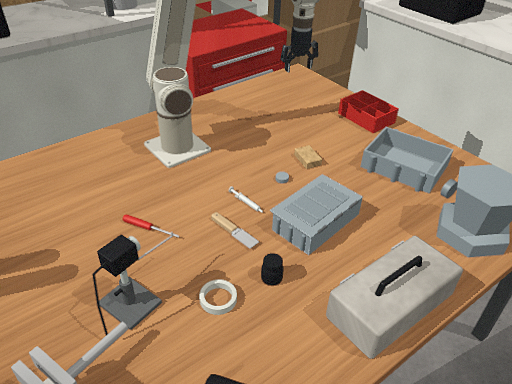

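View pics/top0.png

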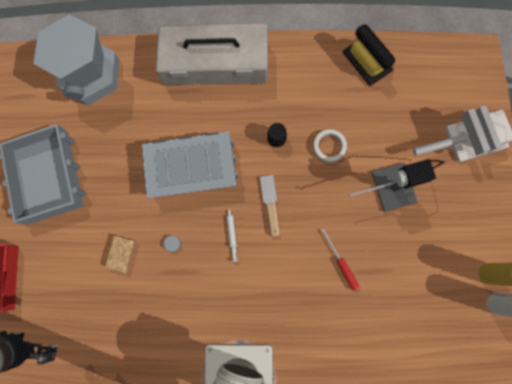

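```bash
cat > h.py <<'E'
import numpy as np, cv2
from scipy.spatial.transform import Rotation as R
def load(n): return dict(np.load(n+'.npz'))
def K(c):
    f=c['img'].shape[0]/2/np.tan(np.radians(float(c['fov_y']))/2)
    return np.array([[f,0,float(c['cx'])],[0,f,float(c['cy'])],[0,0,1]])
def ray(c,uv):
    p=cv2.undistortPoints(np.array(uv,float).reshape(-1,1,2),K(c),np.array(c['D'],float))[:,0]
    d=np.c_[p[:,0],-p[:,1],-np.ones(len(p))]@c['pose'][:3,:3].T
    return c['pose'][:3,3],d/np.linalg.norm(d,axis=1)[:,None]
def plane(c,uv,z):
    o,d=ray(c,uv); return o+d*((z-o[2])/d[:,2])[:,None]
def proj(c,P):
    P=np.atleast_2d(P); q=(P-c['pose'][:3,3])@c['pose'][:3,:3]
    return cv2.projectPoints(q*[1,-1,-1],np.zeros(3),np.zeros(3),K(c),np.array(c['D'],float))[0][:,0]
def tri(c1,u1,c2,u2):
    a,d=ray(c1,u1);b,e=ray(c2,u2);d=d[0];e=e[0]
    s=np.linalg.lstsq(np.c_[d,-e],b-a,rcond=None)[0]
    p,q=a+s[0]*d,b+s[1]*e
    return (p+q)/2,np.linalg.norm(p-q)
def snap(n,tag):
    from workcell import vision
    c=vision.camera(n); np.savez(tag+'.npz',**{k:np.array(v) for k,v in c.items()}); return c
def crop(c,x0,y0,x1,y1,s,path,step=20):
    im=cv2.cvtColor(c['img'],cv2.COLOR_RGB2BGR)[y0:y1,x0:x1]
    im=cv2.resize(im,None,fx=s,fy=s,interpolation=cv2.INTER_CUBIC)
    for x in range(-(-x0//step)*step,x1,step):
        cv2.line(im,(int((x-x0+.5)*s),0),(int((x-x0+.5)*s),6),(0,0,255),1); cv2.putText(im,str(x),(int((x-x0)*s),18),0,.35,(0,0,255),1)
    for y in range(-(-y0//step)*step,y1,step):
        cv2.line(im,(0,int((y-y0+.5)*s)),(6,int((y-y0+.5)*s)),(0,0,255),1); cv2.putText(im,str(y),(8,int((y-y0+.5)*s)),0,.35,(0,0,255),1)
    cv2.imwrite(path,im)
E
python3 - <<'E'
from h import *
t=load('top');s=load('scene')
a=t['img'];b=s['img']
A=cv2.resize(a[120:250,135:295],None,fx=4.9,fy=4.5,interpolation=cv2.INTER_CUBIC)
crop(t,135,120,295,240,5,'pics/tc.png',10)
hsv=cv2.cvtColor(a,cv2.COLOR_RGB2HSV)
m=((hsv[...,1]<75)).astype(np.uint8)
n,l,st,ce=cv2.connectedComponentsWithStats(m)
for i in range(1,n):
    if st[i,4]>40:
        cn=max(cv2.findContours((l==i).astype(np.uint8),0,2)[0],key=cv2.contourArea)
        r=cv2.minAreaRect(cn); print(st[i],ce[i].round(1),np.round(cv2.boxPoints(r),1).tolist())
im=cv2.cvtColor(b,cv2.COLOR_RGB2BGR)
crop(s,80,170,370,310,2.75,'pics/sc.png')
E
```

```text
[    0     0   512   111 28333] [222.4  33.9] [[0.0, 0.0], [511.0, 0.0], [511.0, 110.0], [0.0, 110.0]]
[ 414  106   98   56 2873] [474.  134.8] [[406.5, 127.9000015258789], [502.20001220703125, 99.4000015258789], [515.7999877929688, 145.1999969482422], [420.1000061035156, 173.60000610351562]]
[   0  124   86  101 6304] [ 40.3 174.9] [[-9.0, 137.60000610351562], [69.5999984741211, 120.5999984741211], [89.0999984741211, 210.8000030517578], [10.399999618530273, 227.8000030517578]]
[268 124  18  22 298] [276.7 134.3] [[268.0, 124.0], [285.0, 124.0], [285.0, 145.0], [268.0, 145.0]]
[313 129  34  34 539] [329.6 145. ] [[313.0, 129.0], [346.0, 129.0], [346.0, 162.0], [313.0, 162.0]]
[ 141  131   97   67 5113] [188.6 164.4] [[138.0, 142.8000030517578], [231.39999389648438, 129.8000030517578], [239.10000610351562, 185.5], [145.6999969482422, 198.5]]
[ 350  161   85   50 1981] [399.  183.5] [[345.3999938964844, 178.8000030517578], [428.0, 155.10000610351562], [439.5, 195.39999389648438], [356.8999938964844, 219.0]]
[260 175  17  30 411] [268.1 189.3] [[258.8999938964844, 176.1999969482422], [273.29998779296875, 174.10000610351562], [277.3999938964844, 202.6999969482422], [263.0, 204.6999969482422]]
[226 210  12  52 325] [231.7 235.3] [[225.3000030517578, 210.3000030517578], [232.5, 209.5], [238.0, 260.79998779296875], [230.8000030517578, 261.6000061035156]]
[322 229  18  30  91] [330.7 243.9] [[321.29998779296875, 230.0], [323.79998779296875, 228.60000610351562], [339.8999938964844, 257.5], [337.5, 258.8999938964844]]
[163 235  18  17 232] [171.5 243.2] [[163.0, 235.0], [180.0, 235.0], [180.0, 251.0], [163.0, 251.0]]
[487 293  25  24 502] [499.9 303.9] [[487.0, 293.0], [511.0, 293.0], [511.0, 316.0], [487.0, 316.0]]
[   0  332   57   39 1173] [ 21.3 350.9] [[-0.0, 332.0], [56.0, 332.0], [56.0, 370.0], [0.0, 370.0]]
[ 202  340   74   44 2771] [238.3 363.6] [[202.0, 340.0], [275.0, 340.0], [275.0, 383.0], [202.0, 383.0]]
```

View pics/tc.png

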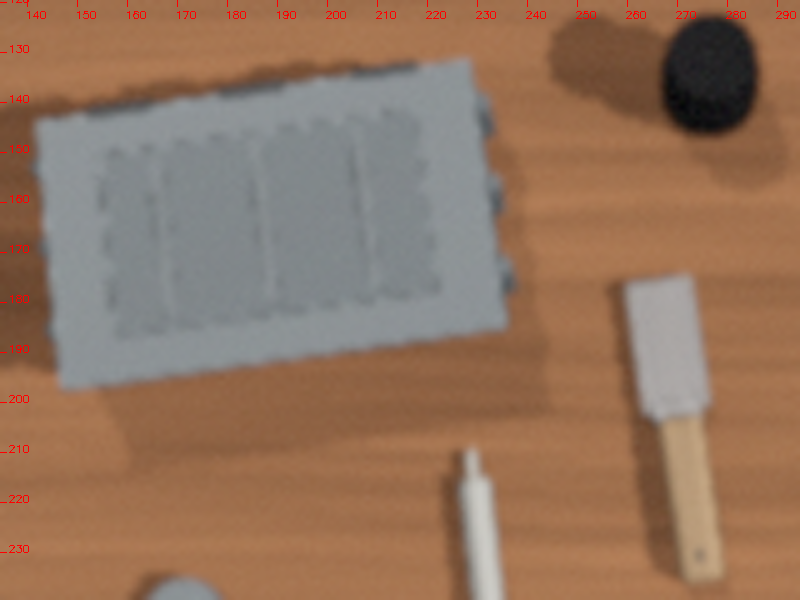

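View pics/sc.png

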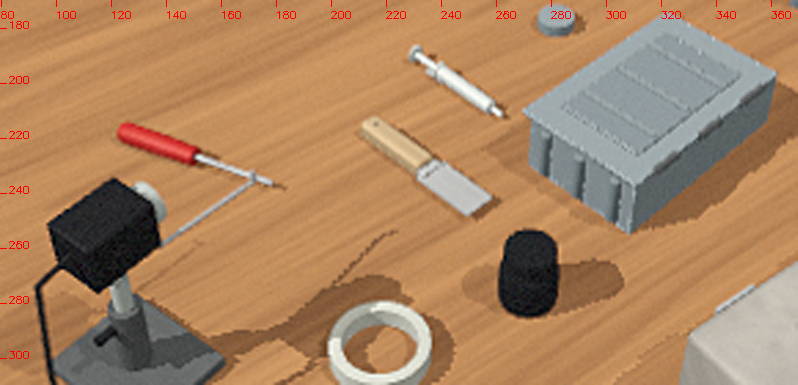

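```bash
python3 - <<'E'
from h import *
t=load('top');s=load('scene')
c=plane(t,[(141.5,143.5),(228.5,131.1),(235.9,184.9),(146.5,197.1)],.077);print(c.round(4))
print(np.linalg.norm(c-np.roll(c,1,0),axis=1))
print('scene lidcorners',plane(s,[(80+525/2.75-.2,170+110/2.75-.2),(80+632/2.75,170+185/2.75),(80+775/2.75,170+72/2.75)],.077).round(4))
k=plane(t,[(259.5,176.1),(272.9,174.3)],.011);print('tip',k.round(4))
b=plane(t,[(135+642/5-.5,120+415/5-.5),(135+709/5-.5,120+402/5-.5)],.011);print('blade rear',b.round(4))
e=plane(t,[(271.5,235.5),(279,234.9)],.018);print('end',e.round(4))
print('scene tip',plane(s,[(80+470/2.75-.2,170+217/2.75-.2),(80+495/2.75,170+199/2.75)],.011).round(4))
crop(t,335,140,445,220,7,'pics/cam_t.png',10)
i=s['img']
crop(s,90,220,190,300,8,'pics/cam_s.png',10)
E
```

```text
[[0.6835 0.286  0.077 ]
 [0.7178 0.0257 0.077 ]
 [0.5555 0.0031 0.077 ]
 [0.5215 0.2633 0.077 ]]
[0.16360133 0.26250174 0.16385778 0.26247027]
scene lidcorners [[0.5608 0.0079 0.077 ]
 [0.7188 0.0241 0.077 ]
 [0.6829 0.2842 0.077 ]]
tip [[ 0.5949 -0.0647  0.011 ]
 [ 0.6002 -0.1056  0.011 ]]
blade rear [[ 0.5135 -0.0744  0.011 ]
 [ 0.5211 -0.1149  0.011 ]]
end [[ 0.4136 -0.0992  0.018 ]
 [ 0.4153 -0.1214  0.018 ]]
scene tip [[ 0.6049 -0.1019  0.011 ]
 [ 0.601  -0.0632  0.011 ]]
```

View pics/cam_t.png

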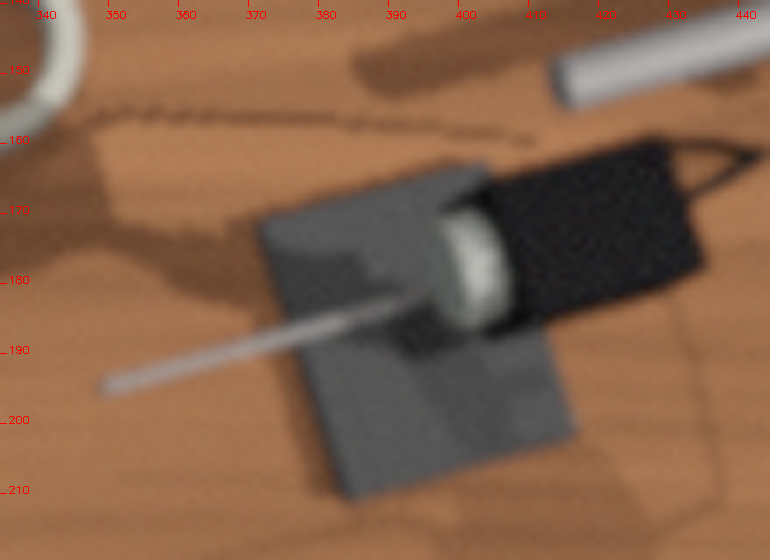

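View pics/cam_s.png

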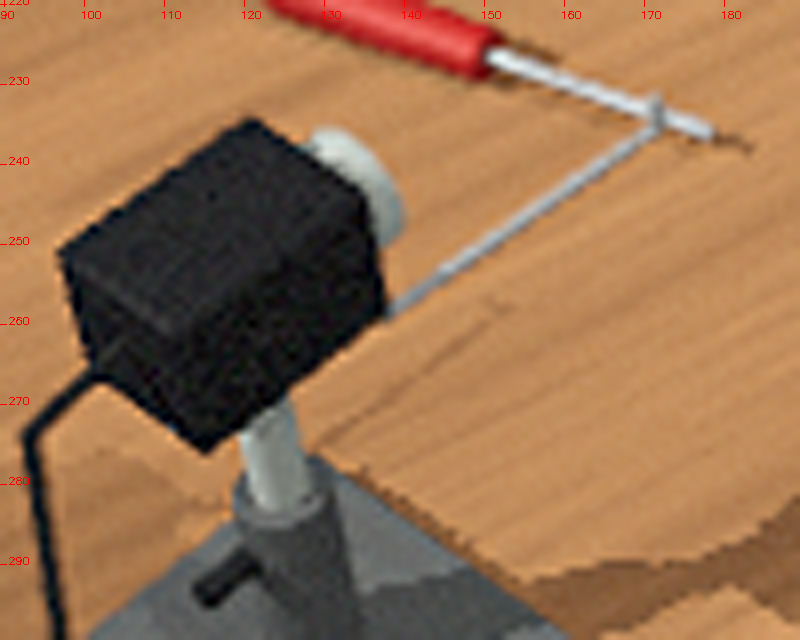

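```bash
cat >> h.py <<'E'
def Rdown(yaw):  # tool z down, tool x along world direction yaw(deg)
    a=np.radians(yaw); x=np.array([np.cos(a),np.sin(a),0]); z=np.array([0,0,-1.]); return np.c_[x,np.cross(z,x),z]
def go(pos,yaw=None,Rt=None):
    from workcell import telemetry
    o=telemetry.get_obs(); R0=R.from_quat(o['tool_rot'])
    Rt=R.from_matrix(Rdown(yaw) if Rt is None else Rt) if (yaw is not None or Rt is not None) else R0
    tv=(R0.inv()*Rt).as_rotvec(degrees=True)/360
    s0=R0.inv().apply(np.array(pos)-o['eef_pos'])/.3
    s=Rt.inv().apply(np.array(pos)-o['eef_pos'])/.3
    print('turn',tv.round(4),'rows',round(np.linalg.norm(tv)/.0199,2),'| shift after turn',s.round(4),'before',s0.round(4),'rows',round(np.linalg.norm(s)/.139,2))
E
python3 - <<'E'
from h import *
t=load('top');s=load('scene')
T=lambda x,y:(335+x/7-.5,140+y/7-.5); S=lambda x,y:(90+x/8-.5,220+y/8-.5)
for n,a,b in [('wire',(103,387),(655,95)),('L-x',(545,325),(250,118)),('L+x',(480,183),(365,198)),('R-x',(705,265),(60,250)),('R+x',(662,137),(170,330))]:
    p,e=tri(t,T(*a),s,S(*b)); print(n,p.round(4),round(e,4))
go([.489,-.0999,.12],187.8)
E
```

```text
wire [ 0.515  -0.3093  0.1344] 0.0007
L-x [ 0.5245 -0.4523  0.2173] 0.0081
L+x [ 0.5765 -0.4361  0.2153] 0.0003
R-x [ 0.5448 -0.5178  0.2179] 0.0011
R+x [ 0.5932 -0.5055  0.2182] 0.0008
turn [-0.0003 -0.0001 -0.0648] rows 3.25 | shift after turn [-0.9109 -2.0798  0.3682] before [-1.6596 -1.5487  0.3713] rows 16.55
```

```bash
python3 -m inch '[[[0,0,-0.0162],[0,0,0],-1],[[0,0,-0.0162],[0,0,0],-1],[[0,0,-0.0162],[0,0,0],-1],[[0,0,-0.0162],[0,0,0],-1],[[0,0,0],[-0.0506,-0.1155,0.0205],-1],[[0,0,0],[-0.0506,-0.1155,0.0205],-1],[[0,0,0],[-0.0506,-0.1155,0.0205],-1],[[0,0,0],[-0.0506,-0.1155,0.0205],-1],[[0,0,0],[-0.0506,-0.1155,0.0205],-1],[[0,0,0],[-0.0506,-0.1155,0.0205],-1]]'
python3 -m inch '[[[0,0,0],[-0.0506,-0.1155,0.0205],-1],[[0,0,0],[-0.0506,-0.1155,0.0205],-1],[[0,0,0],[-0.0506,-0.1155,0.0205],-1],[[0,0,0],[-0.0506,-0.1155,0.0205],-1],[[0,0,0],[-0.0506,-0.1155,0.0205],-1],[[0,0,0],[-0.0506,-0.1155,0.0205],-1],[[0,0,0],[-0.0506,-0.1155,0.0205],-1],[[0,0,0],[-0.0506,-0.1155,0.0205],-1],[[0,0,0],[-0.0506,-0.1155,0.0205],-1],[[0,0,0],[-0.0506,-0.1155,0.0205],-1]]'
python3 - <<'E'
from h import *
from workcell import telemetry
go([.489,-.0999,.003],187.8)
w=snap('wrist','w1'); 
crop(w,0,0,512,384,1.5,'pics/w1.png',50)
# project expected knife points
a=np.radians(7.8);X=np.array([np.cos(a),np.sin(a),0]);Y=np.array([-np.sin(a),np.cos(a),0]);O=np.array([.489,-.0999,0])
for x,y,z in [(110,20,11),(110,-20,11),(25,0,22),(-75,13,22),(-75,-13,22)]: print((x,y),proj(w,O+X*x/1e3+Y*y/1e3+[0,0,z/1e3]).round(0))
E
```

```text
clock: 0.93
eef_pos: [0.2525, 0.2864, 0.1938]
tool_rot: [-0.069, 0.998, -0.0, -0.0]
ft_force: [1.2, 0.8, 1.1]
grip_width: 0.0853
grasp_force: 0.0
clock: 1.77
eef_pos: [0.45, -0.0364, 0.1323]
tool_rot: [-0.068, 0.998, 0.0, -0.0]
ft_force: [1.1, 0.5, 1.3]
grip_width: 0.0853
grasp_force: 0.0
turn [ 0.     -0.0001 -0.0001] rows 0.01 | shift after turn [-0.1    -0.2274  0.4311] before [-0.1003 -0.2275  0.431 ] rows 3.58
(110, 20) [[215. 301.]]
(110, -20) [[181. 300.]]
(25, 0) [[190. 241.]]
(-75, 13) [[196. 143.]]
(-75, -13) [[168. 143.]]
```

View pics/w1.png

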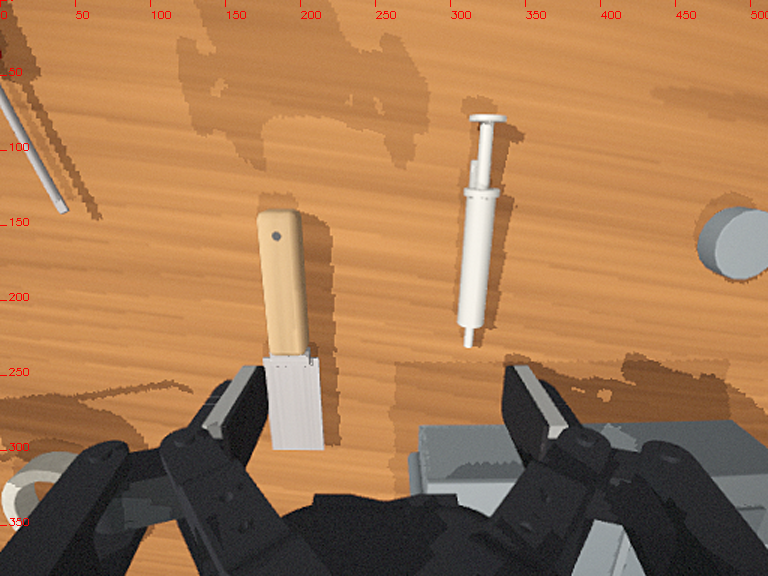

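```bash
python3 -m inch '[[[0,0,0.003],[0,0,0],-1],[[0,0,0],[-0.0493,-0.109,0],-1],[[0,0,0],[-0.0493,-0.109,0.02],-1],[[0,0,0],[0,0,0.12],-1],[[0,0,0],[0,0,0.12],-1],[[0,0,0],[0,0,0.12],-1],[[0,0,0],[0,0,0.051],-1],[[0,0,0],[0,0,0],0.2],[[0,0,0],[0,0,0],0.8],[[0,0,0],[0,0,0],0.9]]'
python3 -m inch '[[[0,0,0],[0,0,0],1],[[0,0,0],[0,0,0],1],[[0,0,0],[0,0,0],1],[[0,0,0],[0,0,0],1]]'
```

```text
clock: 2.65
eef_pos: [0.4878, -0.0954, 0.0049]
tool_rot: [-0.059, 0.998, -0.0, 0.001]
ft_force: [0.3, -0.1, 0.7]
grip_width: 0.0512
grasp_force: 0.0
clock: 2.98
eef_pos: [0.4889, -0.0963, 0.0059]
tool_rot: [-0.059, 0.998, -0.001, 0.002]
ft_force: [-0.7, 0.8, 6.0]
grip_width: 0.0249
grasp_force: 60.0
```

```bash
python3 -m inch '[[[0,0,-0.003],[0,0,-0.1],1],[[0,0,0],[0,0,-0.13],1],[[0,0,0],[0,0,-0.13],1],[[0,0,0],[0,0,0],1]]'; python3 -c "
from h import *
go([.4009,.1142,.115],187.9)"
```

```text
clock: 3.32
eef_pos: [0.4923, -0.097, 0.12]
tool_rot: [-0.068, 0.998, -0.002, 0.007]
ft_force: [2.3, -1.1, -1.5]
grip_width: 0.0246
grasp_force: 59.1
turn [-0.0008  0.0023 -0.0003] rows 0.12 | shift after turn [0.205  0.7391 0.0166] before [0.2064 0.7388 0.01  ] rows 5.52
```

```bash
python3 -m inch '[[[0,0,0],[0.0342,0.1232,0],1],[[0,0,0],[0.0342,0.1232,0],1],[[0,0,0],[0.0342,0.1232,0],1],[[0,0,0],[0.0342,0.1232,0],1],[[0,0,0],[0.0342,0.1232,0],1],[[0,0,0],[0.0342,0.1232,0],1],[[0,0,0],[0,0,0.09],1],[[0,0,0],[0,0,0.09],1],[[0,0,0],[0,0,0],1],[[0,0,0],[0,0,0],1]]'; python3 - <<'E'
from h import *
from workcell import telemetry
o=telemetry.get_obs();print(o['eef_pos'],R.from_quat(o['tool_rot']).as_matrix().round(3))
go([.4009,.1142,.059],187.9)
t=snap('top','t2');s=snap('scene','s2')
tip=o['eef_pos']+R.from_quat(o['tool_rot']).apply([-.109,0,-.005])
print('exp tip',tip,proj(t,tip),proj(s,tip))
A=cv2.cvtColor(t['img'],cv2.COLOR_RGB2BGR)[150:260,150:260];B=cv2.cvtColor(s['img'],cv2.COLOR_RGB2BGR)[140:250,220:330]
f=lambda a:cv2.resize(a,(400,400),interpolation=cv2.INTER_CUBIC)
cv2.imwrite('pics/tip.png',np.hstack([f(A),f(B)]))
E
```

```text
clock: 4.15
eef_pos: [0.3942, 0.1152, 0.0573]
tool_rot: [-0.068, 0.998, -0.0, -0.001]
ft_force: [0.2, 0.5, -0.4]
grip_width: 0.0244
grasp_force: 59.2
[0.39424229 0.11521578 0.05726039] [[-0.991 -0.136 -0.003]
 [-0.136  0.991 -0.001]
 [ 0.003 -0.    -1.   ]]
turn [-0.0001 -0.0005 -0.0002] rows 0.03 | shift after turn [-0.0215 -0.0064 -0.0058] before [-0.0215 -0.0064 -0.0059] rows 0.17
exp tip [0.50223817 0.13008285 0.06193576] [[192.58089842 204.19876893]] [[287.81862134 188.81953812]]
```

View pics/tip.png

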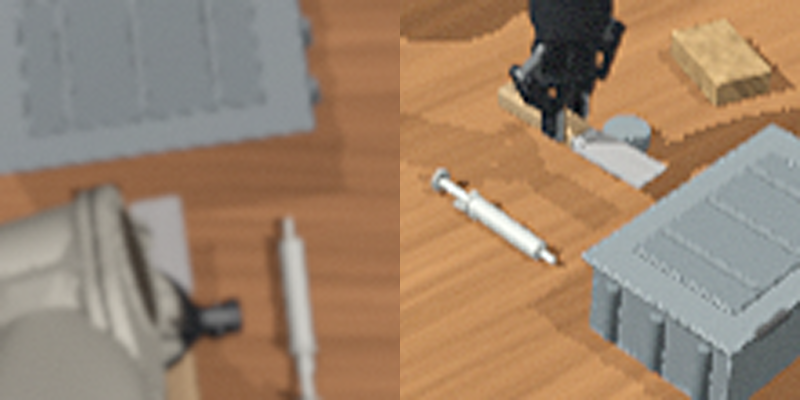

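```bash
python3 -m inch '[[[0,0,0],[-0.06,-0.006,-0.006],1],[[0,0,0],[-0.07,0,0],1],[[0,0,0],[-0.065,0,0],1],[[0,0,0],[0,0,0],1],[[0,0,0],[0,0,0],1]]'; python3 - <<'E'
from h import *
from workcell import telemetry
o=telemetry.get_obs();print(o['eef_pos'])
c=np.array([np.cos(np.radians(7.9)),np.sin(np.radians(7.9)),0]);lip=np.array([.5385,.1332,0])
tip=o['eef_pos']+R.from_quat(o['tool_rot']).apply([-.109,0,-.005]);s0=np.array([(tip-lip)@c,tip[2]]);print('tip s,z',s0)
P=[s0];r=.140
for th in np.arange(0,1.9,.11)+.05:
    P.append(np.array([.164-r*np.cos(th)-.0035*np.sin(th),.0745+r*np.sin(th)-.0035*np.cos(th)]))
D=np.diff(P,axis=0)/.3
for d in D: print('tool x %.3f z %.3f'%(-d[0],-d[1]))
print(th)
E
```

```text
clock: 4.67
eef_pos: [0.4561, 0.1213, 0.061]
tool_rot: [-0.067, 0.998, 0.0, 0.002]
ft_force: [-0.0, 0.1, -1.2]
grip_width: 0.0246
grasp_force: 59.2
[0.45610063 0.12134026 0.06096604]
tip s,z [0.02573457 0.06633186]
tool x 0.006 z -0.039
tool x -0.004 z -0.051
tool x -0.010 z -0.050
tool x -0.015 z -0.049
tool x -0.020 z -0.047
tool x -0.026 z -0.045
tool x -0.030 z -0.041
tool x -0.035 z -0.038
tool x -0.039 z -0.034
tool x -0.042 z -0.029
tool x -0.045 z -0.025
tool x -0.047 z -0.020
tool x -0.049 z -0.014
tool x -0.051 z -0.009
tool x -0.051 z -0.003
tool x -0.051 z 0.003
tool x -0.051 z 0.008
tool x -0.049 z 0.014
1.9200000000000002
```

```bash
python3 -m inch '[[[0,0,0],[0.006,0,-0.039],1],[[0,0,0],[-0.004,0,-0.051],1],[[0,0,0],[-0.01,0,-0.05],1],[[0,0,0],[-0.015,0,-0.049],1],[[0,0,0],[-0.02,0,-0.047],1],[[0,0,0],[-0.026,0,-0.045],1],[[0,0,0],[0,0,0],1]]'
python3 - <<'E'
from h import *
from workcell import telemetry
o=telemetry.get_obs();print(o['eef_pos'],o['ft_torque'])
s=snap('scene','s3')
crop(s,200,110,390,250,4,'pics/lid1.png')
E
```

```text
clock: 5.25
eef_pos: [0.476, 0.1243, 0.1468]
tool_rot: [-0.068, 0.998, 0.0, 0.002]
ft_force: [0.8, 0.4, -1.2]
grip_width: 0.0248
grasp_force: 59.2
[0.47595951 0.12434227 0.14675688] [ 0.01465511 -0.08405581 -0.00954249]
```

View pics/lid1.png

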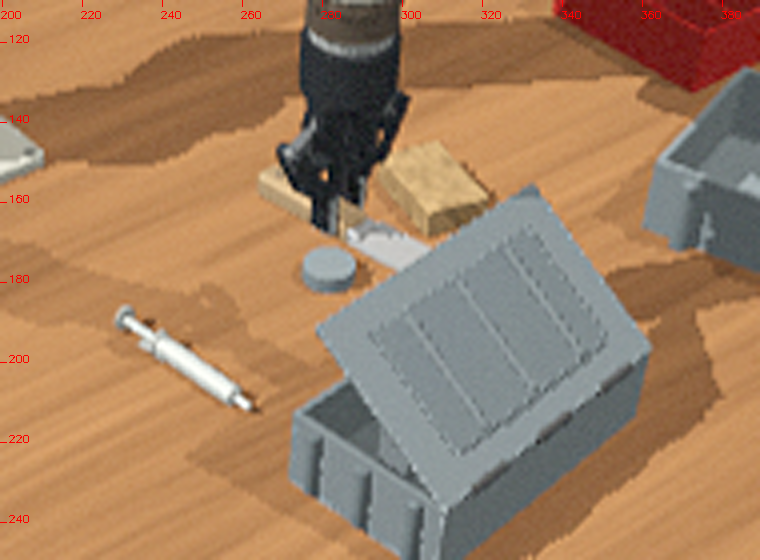

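```bash
python3 -m inch '[[[0,0,0],[-0.03,0,-0.041],1],[[0,0,0],[-0.035,0,-0.038],1],[[0,0,0],[-0.039,0,-0.034],1],[[0,0,0],[-0.042,0,-0.029],1],[[0,0,0],[-0.045,0,-0.025],1],[[0,0,0],[-0.047,0,-0.02],1],[[0,0,0],[-0.049,0,-0.014],1],[[0,0,0],[-0.051,0,-0.009],1]]'
python3 -m inch '[[[0,0,0],[-0.051,0,-0.003],1],[[0,0,0],[-0.051,0,0.003],1],[[0,0,0],[-0.05,0,0.008],1],[[0,0,0],[-0.02,0,0.007],1],[[0,0,0],[0,0,0],1],[[0,0,0],[0,0,0],1]]'
python3 - <<'E'
from h import *
from workcell import telemetry
o=telemetry.get_obs();print(o['eef_pos'])
c=np.array([np.cos(np.radians(7.9)),np.sin(np.radians(7.9)),0]);lip=np.array([.5385,.1332,0])
tip=o['eef_pos']+R.from_quat(o['tool_rot']).apply([-.109,0,-.005]);s=(tip-lip)@c;print(s,tip[2],'theta~',np.arctan2(tip[2]-.0745,.164-s-.003))
E
```

```text
clock: 5.97
eef_pos: [0.574, 0.1378, 0.2064]
tool_rot: [-0.068, 0.998, -0.0, -0.001]
ft_force: [-1.5, 0.4, -1.1]
grip_width: 0.0244
grasp_force: 59.2
clock: 6.47
eef_pos: [0.6249, 0.1448, 0.201]
tool_rot: [-0.068, 0.998, -0.0, -0.001]
ft_force: [-0.5, 0.6, -0.7]
grip_width: 0.0248
grasp_force: 59.2
[0.62488162 0.14481509 0.20103366]
0.19617085396798523 0.20574671995954033 theta~ 1.8326198940789211
```

```bash
python3 -m inch '[[[0,0,0],[0.125,0,0],1],[[0,0,0],[0.125,0,0],1],[[0,0,0],[0.125,0,0],1],[[0,0,0],[0.125,0,0],1],[[0,0,0],[0.13,-0.02,0],1],[[0,0,0],[0.12,-0.02,0],1]]'
python3 -m inch '[[[0,0,0],[-0.03,-0.118,0.04],1],[[0,0,0],[-0.03,-0.118,0.04],1],[[0,0,0],[-0.03,-0.118,0.04],1],[[0,0,0],[-0.03,-0.118,0.04],1],[[0,0,0],[-0.03,-0.118,0.04],1],[[0,0,0],[-0.03,-0.118,0.04],1],[[0,0,0],[0,0,0.05],1],[[0,0,0],[0,0,0],1]]'
python3 - <<'E'
from h import *
go([.4889,-.0963,.0065],187.8)
t=snap('top','t4');s=snap('scene','s4')
A=cv2.cvtColor(t['img'],cv2.COLOR_RGB2BGR)[100:210,130:250];B=cv2.cvtColor(s['img'],cv2.COLOR_RGB2BGR)[130:250,260:380]
f=lambda a:cv2.resize(a,(400,400),interpolation=cv2.INTER_CUBIC)
A=cv2.resize(A,(480,440),interpolation=cv2.INTER_CUBIC);B=cv2.resize(B,(320,320),interpolation=cv2.INTER_CUBIC)
B=np.vstack([B,np.zeros((120,320,3),np.uint8)])
cv2.imwrite('pics/in.png',np.hstack([A,B]))
E
```

```text
clock: 6.97
eef_pos: [0.401, 0.1021, 0.2019]
tool_rot: [-0.069, 0.998, -0.0, -0.0]
ft_force: [-0.2, -0.2, -0.3]
grip_width: 0.0244
grasp_force: 59.2
clock: 7.63
eef_pos: [0.4843, -0.1016, 0.1127]
tool_rot: [-0.066, 0.998, 0.001, -0.002]
ft_force: [-2.0, 0.0, -1.8]
grip_width: 0.0247
grasp_force: 59.3
turn [ 0.0003 -0.0008 -0.0006] rows 0.05 | shift after turn [-0.0174  0.0155  0.3539] before [-0.0191  0.0149  0.3539] rows 2.55
```

```bash
python3 -m inch '[[[0,0,0],[-0.018,0.015,0.1],1],[[0,0,0],[0,0,0.1],1],[[0,0,0],[0,0,0.1],1],[[0,0,0],[0,0,0.03],1],[[0,0,0],[0,0,0.015],1],[[0,0,0],[0,0,0.01],1],[[0,0,0],[0,0,0],1],[[0,0,0],[0,0,0],1]]'
```

```text
clock: 8.4
eef_pos: [0.4932, -0.0953, 0.0104]
tool_rot: [-0.068, 0.998, -0.0, 0.002]
ft_force: [0.6, -0.8, -0.4]
grip_width: 0.0245
grasp_force: 59.2
```

View pics/in.png

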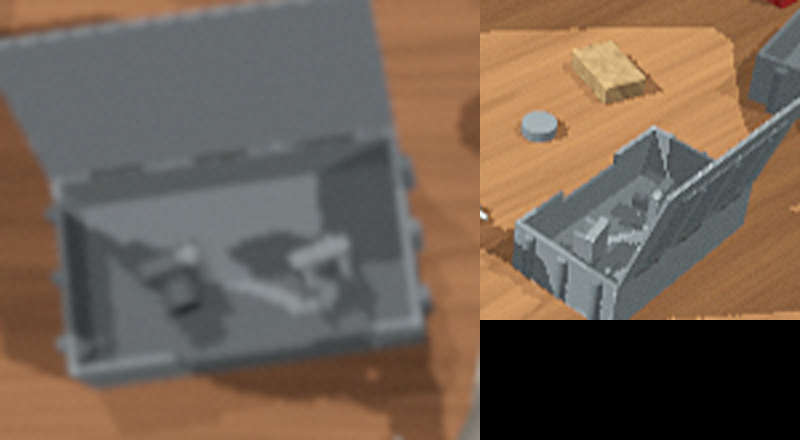

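```bash
python3 -m inch '[[[0,0,0],[0,0,0.008],1],[[0,0,0],[0,0,0.006],1],[[0,0,0],[0,0,0],1],[[0,0,0],[0,0,0],1]]'
```

```text
clock: 8.73
eef_pos: [0.493, -0.0955, 0.0059]
tool_rot: [-0.068, 0.998, -0.0, 0.001]
ft_force: [-0.4, -0.2, 5.7]
grip_width: 0.0247
grasp_force: 60.0
```

```bash
python3 -m inch '[[[0,0,0],[0,0,0],0.3],[[0,0,0],[0,0,0],-0.2],[[0,0,0],[0,0,0],-1],[[0,0,0],[0,0,0],-1],[[0,0,0],[0,0,0],-1],[[0,0,0],[0,0,-0.12],-1],[[0,0,0],[0,0,-0.13],-1],[[0,0,0],[0,0,-0.13],-1],[[0,0,0],[0,0,-0.13],-1],[[0,0,0],[0,0,-0.13],-1]]'; python3 - <<'E'
from h import *
t=load('t4')
P=plane(t,[(130+150/4,100+272/4),(130+200/4,100+252/4),(130+182/4,100+300/4)],.06);print(P)
go([.53,.18,.24],187.9)
E
```

```text
clock: 9.57
eef_pos: [0.4912, -0.0951, 0.1982]
tool_rot: [-0.068, 0.998, 0.0, -0.0]
ft_force: [0.3, 0.1, -0.3]
grip_width: 0.0851
grasp_force: 0.0
[[0.61154697 0.20822912 0.06      ]
 [0.62638805 0.17103769 0.06      ]
 [0.59001115 0.18342461 0.06      ]]
turn [ 0.     -0.0001 -0.0002] rows 0.01 | shift after turn [-0.254   0.8906 -0.1392] before [-0.2526  0.891  -0.1392] rows 6.74
```

```bash
python3 -m inch '[[[0,0,0],[-0.0317,0.1113,-0.0174],-1],[[0,0,0],[-0.0317,0.1113,-0.0174],-1],[[0,0,0],[-0.0317,0.1113,-0.0174],-1],[[0,0,0],[-0.0317,0.1113,-0.0174],-1],[[0,0,0],[-0.0317,0.1113,-0.0174],-1],[[0,0,0],[-0.0317,0.1113,-0.0174],-1],[[0,0,0],[-0.0317,0.1113,-0.0174],-1],[[0,0,0],[-0.0317,0.1113,-0.0174],-1],[[0,0,0],[0,0,0],-1],[[0,0,0],[0,0,0],-1]]'; python3 - <<'E'
from h import *
w=snap('wrist','w2')
c=np.array([.616,.19,.063])
uv=proj(w,c)[0];print('part',uv)
g=cv2.cvtColor(w['img'],cv2.COLOR_RGB2GRAY)
x,y=uv.round().astype(int)
sub=g[y-48:y+60,x-48:x+52]
small=cv2.resize(sub,(50,36),interpolation=cv2.INTER_AREA)
ch=' .:-=+*#%@'
lo,hi=np.percentile(small,[2,98]);print(lo,hi,x-48,y-48)
for r in small: print(''.join(ch[int(np.clip((v-lo)/(hi-lo)*9.99,0,9))] for v in r))
E
```

```text
clock: 10.4
eef_pos: [0.5308, 0.1816, 0.2379]
tool_rot: [-0.07, 0.998, -0.0, -0.0]
ft_force: [-0.1, -0.2, -0.3]
grip_width: 0.0852
grasp_force: 0.0
part [253.53901211 237.96408842]
107.0 198.0 206 190
===-=========-==-         +***#*******##*#####****
======-=====+%%@#*+*+*#*#=#@@%@@#@%@@@%%@@@%*=.   
*+++*+*++=+=+%@@%***********#@@@@@@@@@@@@@@@@@+-: 
@@@@@@@@@@@@@@@%%#***********%@@@@@@@@@@@@@@@@#*##
@@@@@@@@@@@@@%***************##%@@@@@@@@@@@@@@****
@@@@@@@@@@@@@@*******###***+*+*#*%@@@@@@@@@@@%****
+@@@@@@@@@@@@@%***+++:      =-.*-=*#%@@@@@@@@@****
-=**%%@@@@@@@@@%**#=       .-  :=+=====*@@@@@@****
-=-===#%%@@@@@@@##*=-  .=**+:   -++==+==*@@@@%****
    .  .-******#**#*%@@@@%#+-.  .  =++=+=#@@@@****
  .      #**********%@@@@%#+-       -+++++@@@%****
         :+##*****+-#%@@@@%*-     .  .++++%@@#****
            :=#***=-*#@@@@*=:  .=.     :+++*%#****
         .   .#***=-=###**+=::---:   .  :=+++::=+#
     .        .#**=--=+++=------=+       .=+=     
       :-:-+#=#***------=++##%@@@@:        :+:    
+:=-**************+##%@@@@@@@@@@@@+         .    .
******************@@@@@@@@@@@@%@
[... 236 characters left out ...]
************************************+
***********************#********#****************+
---------------------------------------------====-
::::::::::::::::::::::::::::::::::::::::::::::::::
::::::::::::::::::::::::::::::::::::::::::::::::::
::::::::::::::::::::::::::::::::::::::::::::::::::
::::::::::::::::::::::::::::::::::::::::::::::::::
::::::::::::::::::::::::::::::::::::::::::::::::::
::::::::::::::::::::::::::::::::::::::::::::::::::
::::::::::::::::::::::::::::::::::::::::::::::::::
::::::::::::::::::::::::::::::::::::::::::::::::::
.. .... . .....++++++++++++++-:.:..... .... --++++
               -=+===+=+==+=+:               --=--
==================================================
```

```bash
python3 - <<'E'
from h import *
w=load('w2'); g=cv2.cvtColor(w['img'],cv2.COLOR_RGB2GRAY)
for T in (165,175,185):
    m=np.zeros_like(g); m[228:252,236:282]=(g[228:252,236:282]>T)
    n,l,st,ce=cv2.connectedComponentsWithStats(m); i=1+np.argmax(st[1:,4])
    cn=max(cv2.findContours((l==i).astype(np.uint8),0,1)[0],key=cv2.contourArea)
    b=cv2.boxPoints(cv2.minAreaRect(cn)); P=plane(w,b,.063)
    e=np.roll(P,-1,0)-P; L=np.linalg.norm(e,axis=1); k=np.argmax(L[:2]); 
    d=e[k]/L[k]; d=d if d[1]>0 else -d
    print(T,st[i],'c',P.mean(0).round(4),L.round(4),'yaw',np.degrees(np.arctan2(-d[0],d[1])).round(1))
print(g[226:252:1,238:284:2])
E
```

```text
165 [236 228  46  24 676] c [0.6176 0.1967 0.063 ] [0.0574 0.0333 0.0592 0.0333] yaw 8.0
175 [241 234  34  14 263] c [0.6189 0.1957 0.063 ] [0.0436 0.0112 0.0441 0.0113] yaw 19.6
185 [241 234  34  14 254] c [0.6187 0.1959 0.063 ] [0.0427 0.0111 0.0431 0.0112] yaw 19.6
[[170 167 133 137 164 188 193 194 196 195 184 170 132 114 101  99 144 150
  105 113 116 115 109]
 [168 169 169 138 149 175 193 193 196 199 186 146 128 118 102 105 145 140
  101 119 113 115 115]
 [171 171 166 141 149 172 178 180 195 202 156 148 135 117 104 146 145 141
  105 116 115 114 113]
 [169 168 162 143 144 175 174 175 170 166 156 151 136 120 131 143 141 140
  103 116 118 118 115]
 [172 167 158 141 141 175 176 174 171 166 159 148 135 125 143 142 140 139
  101 114 113 117 113]
 [168 169 150 140 136 180 177 178 171 168 162 154 132 145 137 140 142 143
   99 116 115 114 116]
 [169 172 147 145 139 136 184 187 177 173 150 136 140 136 144 140 143 141
   88 116 113 119 113]
 [167 170 178 139 140 139 138 147 150 141 142 143 142 143 141 141 135 138
   89 117 115 110 115]
 [167 168 139 141 140 142 141 135 141 140 138 140 140 1
[... 991 characters left out ...]
171 171 179 103 104]
 [169 168 179 193 195 193 198 208 183 139 168 167 171 167 170 167 168 172
  170 168 171 177 177]
 [172 171 142 195 199 195 140 168 168 167 169 168 169 170 171 172 169 169
  169 170 169 171 171]
 [169 168 178 166 150 166 168 171 169 168 169 171 167 168 167 171 170 170
  170 167 167 166 170]
 [168 168 167 166 169 169 168 171 169 169 166 170 172 171 169 167 170 169
  167 170 170 170 167]
 [168 170 170 169 168 171 169 170 171 167 166 168 170 170 170 167 166 170
  168 171 171 168 171]
 [170 170 169 172 172 164 167 168 170 171 168 168 164 168 171 168 172 169
  170 169 168 168 170]
 [170 168 169 168 168 167 169 168 168 165 172 172 170 169 166 167 168 168
  170 167 170 169 167]]
```

```bash
python3 - <<'E'
from h import *
from workcell import telemetry
o=telemetry.get_obs();print(np.degrees(o['joint_pos']).round(1))
go([.6188,.1958,.10],199.6)
go([.6188,.1958,.026],199.6)
E
```

```text
[18.8 20.6 10.7 80.1 -0.  10.9]
turn [-0.0001 -0.0002 -0.0325] rows 1.63 | shift after turn [-0.2948 -0.0499  0.4591] before [-0.2993  0.0112  0.4588] rows 3.94
turn [-0.0001 -0.0002 -0.0325] rows 1.63 | shift after turn [-0.2948 -0.0499  0.7058] before [-0.2995  0.0114  0.7054] rows 5.51
```

```bash
python3 -m inch '[[[0,0,-0.01625],[0,0,0],-1],[[0,0,-0.01625],[0,0,0],-1],[[0,0,0],[-0.098,-0.0166,0.04],-1],[[0,0,0],[-0.098,-0.0166,0.08],-1],[[0,0,0],[-0.098,-0.0166,0.08],-1],[[0,0,0],[0,0,0.12],-1],[[0,0,0],[0,0,0.1],-1],[[0,0,0],[0,0,0],-1],[[0,0,0],[0,0,0],-1]]'; python3 - <<'E'
from h import *
go([.6188,.1958,.026],199.6)
E
```

```text
clock: 11.2
eef_pos: [0.617, 0.1929, 0.11]
tool_rot: [-0.168, 0.986, -0.001, -0.003]
ft_force: [-0.3, 0.1, 0.9]
grip_width: 0.0853
grasp_force: 0.0
turn [ 0.     -0.001  -0.0006] rows 0.06 | shift after turn [-0.0089  0.0072  0.2801] before [-0.0107  0.0072  0.2801] rows 2.02
```

```bash
python3 -m inch '[[[0,0,0],[-0.007,0.008,0.07],-1],[[0,0,0],[0,0,0.08],-1],[[0,0,0],[0,0,0.08],-1],[[0,0,0],[0,0,0.05],-1],[[0,0,0],[0,0,0],-0.4],[[0,0,0],[0,0,0],0],[[0,0,0],[0,0,0],0.5],[[0,0,0],[0,0,0],0.5],[[0,0,0],[0,0,0],0.5],[[0,0,0],[0,0,0],0.5]]'; python3 - <<'E'
from h import *
go([.6188,.1958,.026],199.6)
E
```

```text
clock: 12.03
eef_pos: [0.6226, 0.1987, 0.032]
tool_rot: [-0.169, 0.986, 0.0, 0.003]
ft_force: [0.6, -1.4, 7.1]
grip_width: 0.0431
grasp_force: 61.8
turn [-0.0001  0.001  -0.0003] rows 0.05 | shift after turn [ 0.0153 -0.0049  0.0199] before [ 0.0154 -0.0049  0.0198] rows 0.18
```

```bash
python3 -m inch '[[[0,0,0],[0,0,-0.06],0.5],[[0,0,0],[0,0,-0.12],0.5],[[0,0,0],[0,0,-0.12],0.5],[[0,0,0],[0,0,-0.12],0.5],[[0,0,0],[0,0,-0.12],0.5],[[0,0,0],[0,0,-0.12],0.5],[[0,0,0],[0,0,-0.06],0.5],[[0,0,0],[0,0,0],0.5],[[0,0,0],[0,0,0],0.5]]'; python3 - <<'E'
from h import *
from workcell import telemetry
go([.515-.031*np.cos(np.radians(-75)),-.309-.031*np.sin(np.radians(-75)),.25],285)
print(np.degrees(telemetry.get_obs()['joint_pos']).round(1))
E
```

```text
clock: 12.78
eef_pos: [0.621, 0.1984, 0.247]
tool_rot: [-0.169, 0.986, 0.0, 0.003]
ft_force: [0.1, 0.3, -0.6]
grip_width: 0.0431
grasp_force: 61.0
turn [-0.0006  0.0006 -0.2375] rows 11.93 | shift after turn [ 1.4389  0.7791 -0.0101] before [ 0.8899 -1.3731 -0.0144] rows 11.77
[17.7 31.6 29.1 87.2 -0.  -1.8]
```

```bash
python3 -m inch '[[[0,0,0],[0.0685,-0.1056,0],0.5],[[0,0,0],[0.0685,-0.1056,0],0.5],[[0,0,0],[0.0685,-0.1056,0],0.5],[[0,0,0],[0.0685,-0.1056,0],0.5],[[0,0,0],[0.0685,-0.1056,0],0.5],[[0,0,0],[0.0685,-0.1056,0],0.5],[[0,0,0],[0.0685,-0.1056,0],0.5],[[0,0,0],[0.0685,-0.1056,0],0.5],[[0,0,0],[0.0685,-0.1056,0],0.5],[[0,0,0],[0.0685,-0.1056,0],0.5]]'
python3 -m inch '[[[0,0,0],[0.0685,-0.1056,0],0.5],[[0,0,0],[0.0685,-0.1056,0],0.5],[[0,0,0],[0.0685,-0.1056,0],0.5],[[0,0,-0.018],[0,0,0],0.5],[[0,0,-0.018],[0,0,0],0.5],[[0,0,-0.018],[0,0,0],0.5],[[0,0,-0.018],[0,0,0],0.5],[[0,0,-0.018],[0,0,0],0.5],[[0,0,-0.018],[0,0,0],0.5],[[0,0,-0.018],[0,0,0],0.5]]'
python3 -m inch '[[[0,0,-0.0185],[0,0,0],0.5],[[0,0,-0.0185],[0,0,0],0.5],[[0,0,-0.0185],[0,0,0],0.5],[[0,0,-0.0185],[0,0,0],0.5],[[0,0,-0.0185],[0,0,0],0.5],[[0,0,-0.019],[0,0,0],0.5],[[0,0,0],[0,0,0],0.5],[[0,0,0],[0,0,0],0.5],[[0,0,0],[0,0,0],0.5]]'
python3 - <<'E'
from h import *
go([.515-.031*np.cos(np.radians(-75)),-.309-.031*np.sin(np.radians(-75)),.25],285)
t=snap('top','t5');s=snap('scene','s5');w=snap('wrist','w5')
from workcell import telemetry
o=telemetry.get_obs();Rt=R.from_quat(o['tool_rot']);p=o['eef_pos']
# expected part points: part frame: x axis = -tool x, y=tool y, z=-tool z ; underside at TCP+.027 tool z
def P(x,y,z): return p+Rt.apply([-x,y,.027-z])
for q in [(-.031,0,.032),(-.031,0,.047),(-.025,-.022,0),(-.025,.022,0),(.025,-.022,0),(.025,.022,0)]:
    q2=P(*q);print(q,q2.round(3),'scene',proj(s,q2)[0].round(1),'wrist',proj(w,q2)[0].round(1),'top',proj(t,q2)[0].round(1))
ch=' .:-=+*#%@'
def asc(c,x,y,hw,hh,sx,sy):
    g=cv2.cvtColor(c['img'],cv2.COLOR_RGB2GRAY); sub=g[max(y-hh,0):y+hh,x-hw:x+hw]
    sm=cv2.resize(sub,(sub.shape[1]//sx,sub.shape[0]//sy),interpolation=cv2.INTER_AREA); lo,hi=np.percentile(sm,[2,98]); print(x-hw,max(y-hh,0))
    for r in sm: print(''.join(ch[int(np.clip((v-lo)/(hi-lo)*9.99,0,9))] for v in r))
u=proj(s,P(-.01,0,.02))[0].round().astype(int); asc(s,u[0],u[1],32,27,1,2)
E
```

```text
clock: 13.62
eef_pos: [0.5304, -0.1704, 0.2424]
tool_rot: [-0.17, 0.986, 0.001, -0.002]
ft_force: [0.5, -0.1, -0.7]
grip_width: 0.0432
grasp_force: 61.1
clock: 14.45
eef_pos: [0.5047, -0.2787, 0.2421]
tool_rot: [-0.539, 0.843, 0.002, -0.001]
ft_force: [0.6, -0.2, -1.6]
grip_width: 0.0432
grasp_force: 61.2
clock: 15.2
eef_pos: [0.5054, -0.279, 0.2432]
tool_rot: [0.793, -0.61, -0.001, 0.0]
ft_force: [0.8, -0.2, -1.3]
grip_width: 0.0427
grasp_force: 61.2
turn [ 0.0002  0.0002 -0.0004] rows 0.02 | shift after turn [ 0.0015 -0.0051 -0.0226] before [ 0.0015 -0.0051 -0.0226] rows 0.17
(-0.031, 0, 0.032) [ 0.514 -0.309  0.249] scene [167.2 199.4] wrist [256.5 199. ] top [358.6 187.6]
(-0.031, 0, 0.047) [ 0.514 -0.309  0.264] scene [166.6 194.9] wrist [256.5 209.4] top [360.  186.4]
(-0.025, -0.022, 0) [ 0.533 -0.298  0.217] scene [176. 211.] wrist [222.6 191.4] top [350.9 182.2]
(-0.025, 0.022, 0) [ 0.491 -0.309  0.217] scene [164.  203.9] wrist [290.4 191.3] top [356.1 198.8]
(0.025, -0.022, 0) [ 0.521 -0.249  0.217] scene [189.3 201.1] wrist [225.5 258.7] top [332.1 187.4]
(0.025, 0.022, 0
[... 1145 characters left out ...]
%%@@@@@@@@@@####%*=++=====+==+*#@@@@@@@@@@@@@@@@@@
%%%%%#%%%%%@@@@@@@@@@@@@@@@@@@@%+*+****+++%@@@@@@@@@@@@@@@@@@@@@
#%%%%%@@@@@@@@@@@@@@@@@@@@@@%%@@@@@@@#*#%@@@@@@@@@@@@@@@@@@@@@@@
@@@@@@@@@@@@@@@@@@@@@@@@@@@@@@@@%@%#*#@@@@@@@@@@@@@@@@@@@@@@@@@@
@@@@@@@@@@@@@@@@@@@@@@@@@@@@@@@@@@@@@@@@@@@@@@@@@@@@@@@@@@@@@@@@
@@@@@@@@@@@@@@@@@@%@@@@@@@@@@@@@@@@@@@@@@@@@@@@@@@@@@@@@@@@@@@@@
@@@@@@@@@@@@@@@@@@@@@@@@@@@@@@@@@@@@@@@@@@@@@@@@@@@@@@@@@@@@%%%%
#%@@@@@@@@@@@@@@@@@@@@@@@@@@@@@@@@@@@@@@@@@@@@@@@@@@@@@@%%%%%@@@
==+***%@@@@@@@@@@@@@@@@@@@@@@@@@@@@@@@@@@@@@@@@@@@@%%%%%@@@@@@@@
##**++=+***%@@@@@@@@@@@@@@@@@@@@@@@@@@%%@@@@@@@@%%%@@@@@@@@@@@@@
*###%%##+-.:+##%@@@@@%%@@@@@@@@@@@%%@@@@@@@%%%%%@@@@@@@@@@@@@@@@
```

```bash
python3 - <<'E'
from h import *
w=load('w5');print(w['pose'].round(3).tolist())
ch=' .:-=+*#%@'
g=cv2.cvtColor(w['img'],cv2.COLOR_RGB2GRAY); x0,y0=206,165
sub=g[y0:y0+110,x0:x0+100]
sm=cv2.resize(sub,(50,37),interpolation=cv2.INTER_AREA); lo,hi=np.percentile(sm,[2,98]); print(lo,hi)
for r in sm: print(''.join(ch[int(np.clip((v-lo)/(hi-lo)*9.99,0,9))] for v in r))
E
```

```text
[[-0.967, 0.244, 0.08, 0.526], [-0.257, -0.919, -0.299, -0.356], [0.0, -0.31, 0.951, 0.386], [0.0, 0.0, 0.0, 1.0]]
34.0 189.0
%%%%%%%%%%%%%@%%%%%%%%@@%%%%%%%%%%%##%%%%%%%%@%%%@
%%%%%%%%%%%%@@%%%%@%%%@%%%%%%%%%%%%#%%%%%%%%%@%%@@
%%%%%%%@%%%%@@%%%%@%%%@%%%%%%%%%%%%#%%%%%%%%@%%%@@
%%%%%%%@%#%%@@%%%%@%%@%%%%%@@%%%%%##%%%%%%%%@%%@@@
#%%%%%@%#%%@@%%%%@%%%@%%%%%@%%%%%%#%%%%%@%%@@%%@@@
#%%%%%@%#%%@@%%%%%%%%%%%%%%@%%%%%##%%%%%%%%@%%%@@%
*%%%%%@##%%@@%%%%%%%%%%%%%@%%%%%%##%%%%%%%@%%%@@@%
*%%%%@%###########*=--::...::--+*#########%%%%@@@%
*%%%%@%#@@@@@##*-                .=##%%%@%@%%@@@@%
+%%%%@%#%@@@*##-                   +###%%%%%%@@@@@
+%%%%%##%@@#*###-.               :=####%%%%%@@%@@@
+#%%@%#%%@@*+*####*+=---:::---+**###%@%%%%%%#*+***
+#%%@%#%##*+++*##%%%%%%%%#%%%%%@@@@@@%%%%%%@*##*#%
+*%%%#%%*#*+++**##%%%@@@@@@@@@@@@@@@@%%%%%%@@@%%%%
++%@%#%%###+++*###%%%@@@@@@@@@@@@@@@@%#%%%%@%@%%%%
+*%@##%%###+==+##%%%%@@@@@@@@@@@@@@@@%#%%%@@@@%%%%
*%%%#%%%#*#+-==##%%%@@@@@@@@@@@@@@@@%%#%%%@@@%%%%@
%%%%#%%@#++=-==*+*%%@@@@@@@@@@@@@@%%%%####@@@%%%%@
%%%##%%@+----=+++*%%@@@@@@@@@@@@@@@%%%#####@@%%%%@
%%%#%
[... 210 characters left out ...]
--=++**####%%%%%%%@@@@%%%%%######+:*%%%
%%%%  ##*##=-=++**####%%%%%%%@@@@@%%%#######* :@%%
%%%+ -##**#**+++**####%%%%%%@@@@@%%%%########- #%%
%%@. *########**+*####%%%%%%@@@@@%%##########* -@%
%%* :#*######*###**####%%%%%%%%%#############*: #%
%@. +#*#####################*################*+ -@
%* .#*#*#####################################**. #
@. =##*##########################*#############= =
*  ############################################# .
: :@%@%@@@@@@@@@@@@@@@@@@@@@@@@@@@@@@@@@@@@@@@@@  
  :@%%%%%%%%%%%%%%%%%%%%%%%%%%%%%%%%%%%%%%%%%%%+  
  .@%%%%%%%%%@@@%%%%%%%%%%%%%%%%%%%%%%%%%%%%##*=  
. .%%%%%%%%%%@@%%%%%%%%%%%%%%%%%%%%%%%%%%%%++++=  
.  %%%%%%%%%@@@%%%%%%%%%%%%%%%%%%%%%%%%%%%+++++=
```

```bash
python3 - <<'E'
from h import *
from scipy.optimize import least_squares
from workcell import telemetry
w=load('w5');s=load('s5');o=telemetry.get_obs();Rt=R.from_quat(o['tool_rot']);p=o['eef_pos']
g=cv2.cvtColor(w['img'],cv2.COLOR_RGB2GRAY)
for T in (70,85,100):
    m=np.zeros_like(g);m[180:206,228:282]=g[180:206,228:282]<T
    n,l,st,ce=cv2.connectedComponentsWithStats(m);i=1+np.argmax(st[1:,4]);print('bore',ce[i],st[i])
    uw=ce[i]
for x in (222,240,256,272,290): # plate top front edge
    d=np.diff(cv2.GaussianBlur(g,(1,5),0)[250:275,x].astype(int)); print('edge',x,250.5+np.argmax(d),d.max())
gs=cv2.cvtColor(s['img'],cv2.COLOR_RGB2GRAY); print(gs[192:206:1,158:176])
f=lambda q:np.vstack([proj(w,p+Rt.apply([.031+q[0],q[1],q[2]-.032]))-uw, (proj(w,p+Rt.apply([.006+q[0],q[1],q[2]-.058]))-[uw[0],260.5])]).ravel()
r=least_squares(f,[0,0,.027]);print(r.x,r.fun)
mouth=p+Rt.apply([.031+r.x[0],r.x[1],r.x[2]-.032]);print('mouth',mouth,proj(s,mouth))
E
```

```text
bore [256.22622108 192.51156812] [237 187  39  12 389]
bore [256.1625 192.44  ] [237 186  40  13 400]
bore [256.19904077 192.50359712] [237 186  40  14 417]
edge 222 259.5 12
edge 240 259.5 14
edge 256 259.5 15
edge 272 259.5 15
edge 290 259.5 16
[[156 154 151 156 155 155 151 145 150 140 107 156 156 166 159 154 148 141]
 [151 156 153 154 152 151 147 141 147 154 159 166 159 158 151 145 146 138]
 [157 154 150 150 145 145 150 155 165 172 179 168 162 159 143 137 130 122]
 [149 148 145 146 145 147 155 169 182 180 177 173 173 160 128 128 121 113]
 [143 147 143 146 147 153 156 166 160 171 174 169 167 154 119 114 109 107]
 [142 144 148 151 156 155 127 111  99 133 167 163 153 144 104 102 102  97]
 [151 151 156 156 155 149  93  13  11  76 138 157 142 129 103  93  89  90]
 [155 153 152 150 152 149 118  10  21  24  75 136 138 122 117  94  87  87]
 [152 150 147 145 146 148 138  36  18  20  43  96 134 123 111 103  84  83]
 [145 147 144 146 147 152 150 112   9  26  24  41 103 131 103 103  85  82]
 [143 148 148 151 152 156 162 148  72   5  23  42  98 127  97 105 101  84]
 [153 156 154 158 159 156 171 172 126  71  28  46 105 132  83  95 121  97]
 [157 156 159 156 162 157 162 169 159 131 109 115 134 144 121  97 107 104]
 [160 160 160 161 161 165 157 150 165 152 164 151 151 155 136  98 102 103]]
[ 0.00344223 -0.00016834  0.02751711] [-1.80646234e-02  8.92937197e-06  1.59901616e-02 -8.11445329e-06]
mouth [ 0.51478431 -0.31243184  0.24839898] [[166.29372533 200.24238678]]
```

```bash
python3 - <<'E'
from h import *
w=load('w5'); print(proj(w,[[.515,-.3093,.1344],[.5203,-.329,.132],[.5305,-.3673,.132]]).round(1))
S=cv2.cvtColor(w['img'],cv2.COLOR_RGB2HSV)[...,1]
x0,y0=186,60
sm=cv2.resize(S[y0:y0+150,x0:x0+140],(70,50),interpolation=cv2.INTER_AREA)
ch='@#%*+=-:. '
lo,hi=np.percentile(sm,[1,99]);print(lo,hi)
for r in sm: print(''.join(ch[int(np.clip((v-lo)/(hi-lo)*9.99,0,9))] for v in r))
E
```

```text
[[255.1 157.6]
 [255.  135.1]
 [255.   89.3]]
8.0 156.0
                                 @@@                                  
                                 @@@                                  
                                 @@@                                  
                                 @@@                 .                
                                 @@@                                  
                                 @@@                                  
                              .  @@@          .                       
                                 #@@                                  
                                 %@@                                  
                                 %@@                 .                
                                 %@@                                  
                      .          %@@                .                 
                                 %@@                                  
                 .               %@@                                  
                                 %@@   .          
[... 1797 characters left out ...]
                    .                                   .            
                               ...::::..                ..            
                  -%%%%%%%%%%#@####@%#####%%%%%%%%%%-   .            .
               .  @@@@@@@@@#@%%###%#@###@#%#@@@@@@@@#  ..      :-+*#@@
                  @@@@@@@%%#@######@##%##%###@@@@@@@#  . :+*#@@@@@#*+-
                  #@@@@@@@###%###%#%#%@%#%##@@@@@@@@% .  +@@%+-.      
              .   %@@@@@@@@@@@@@#@#@####@@@@@@@@@@@@*     .           
              .   *@@@@@@@@@@@@@@@@@@@@@@@@@@@@@@@@@+                 
                  =@@@@@@@@@@@@@@@@@@@@@@@@@@@@@@@@@+                 
                  =@@@@@@@@@@@@@@@@@@@@@@@@@@@@@@@@@+       ..
```

```bash
python3 -m inch '[[[0,0,0],[-0.01,-0.003,0],0.5],[[0,0,0],[0,0,0.05],0.5],[[0,0,0],[0,0,0.05],0.5],[[0,0,0],[0,0,0.05],0.5],[[0,0,0],[0,0,0.03],0.5],[[0,0,0],[0,0,0.0145],0.5],[[0,0,0],[0,0,0],0.5],[[0,0,0],[0,0,0],0.5],[[0,0,0],[0,0,0],0.5],[[0,0,0],[0,0,0],0.5]]'
cat > fin.py <<'E'
from h import *
from workcell import telemetry
w=snap('wrist','w6');s=snap('scene','s6');t=snap('top','t6')
o=telemetry.get_obs();Rt=R.from_quat(o['tool_rot']);p=o['eef_pos']
print(np.abs(o['joint_vel']).max(),Rt.as_matrix().round(4).tolist())
m=p+Rt.apply([.0344,-.0002,.0275-.032]);print('mouth',m.round(4),'off',(m-[.515,-.3093,.190]).round(4),proj(s,m).round(1),proj(w,m).round(1))
g=cv2.cvtColor(w['img'],cv2.COLOR_RGB2GRAY);k=np.zeros_like(g);k[180:206,228:282]=g[180:206,228:282]<85
n,l,st,ce=cv2.connectedComponentsWithStats(k);i=1+np.argmax(st[1:,4]);print('bore w',ce[i])
gs=cv2.cvtColor(s['img'],cv2.COLOR_RGB2GRAY);x,y=proj(s,m)[0].round().astype(int);q=gs[y-7:y+8,x-8:x+8]<60;yy,xx=np.nonzero(q);print('bore s',xx.mean()+x-8,yy.mean()+y-7)
S=cv2.cvtColor(w['img'],cv2.COLOR_RGB2HSV)[...,1]
for r in range(60,182,6): c=np.nonzero(S[r,240:272]<80)[0]; print(r,(c.mean()+240).round(1) if len(c) else '-',end='; ')
print(proj(w,[.515,-.3093,.1344]))
E
python3 fin.py
```

```text
clock: 16.18
eef_pos: [0.5066, -0.2765, 0.187]
tool_rot: [0.793, -0.609, 0.001, -0.0]
ft_force: [0.3, 0.2, -1.1]
grip_width: 0.0429
grasp_force: 61.2
0.004812513484620518 [[0.259, -0.9659, 0.001], [-0.9659, -0.259, -0.0006], [0.0008, -0.0008, -1.0]]
mouth [ 0.5154 -0.3095  0.1911] off [ 0.0004 -0.0002  0.0011] [[169.4 216.3]] [[256.8 192.7]]
bore w [256.11278195 192.43859649]
bore s 169.8125 216.1875
60 257.0; 66 257.0; 72 257.0; 78 257.0; 84 257.0; 90 257.0; 96 257.0; 102 257.0; 108 257.0; 114 257.0; 120 257.0; 126 257.0; 132 257.0; 138 257.0; 144 257.0; 150 256.5; 156 256.5; 162 256.5; 168 256.5; 174 -; 180 -; [[257.22381    169.13546833]]
```

```bash
python3 -m inch '[[[0,0,0],[-0.002,0,0.003],0.5],[[0,0,0],[0,0,0],0.5],[[0,0,0],[0,0,0],0.5],[[0,0,0],[0,0,0],0.5]]'; python3 - <<'E'
from h import *
a,b=load('t4')['img'],load('t6')['img']
hsv=cv2.cvtColor(b,cv2.COLOR_RGB2HSV);m=(hsv[...,1]<75).astype(np.uint8)
n,l,st,ce=cv2.connectedComponentsWithStats(m)
for i in range(1,n):
    if st[i,4]>150 and 130<ce[i][0]<345: print(st[i],ce[i].round(1))
d=np.abs(a.astype(int)-b)[95:200,130:245].max(2)>40; print('lid diff px',d[:35].sum())
ch=' .:-=+*#%@'
from workcell import workorder,telemetry
print(telemetry.get_obs()['eef_pos'])
print(workorder.job_done())
E
```

```text
clock: 16.67
eef_pos: [0.5058, -0.2755, 0.185]
tool_rot: [0.793, -0.609, -0.0, 0.0]
ft_force: [-1.3, -0.6, -0.6]
grip_width: 0.0431
grasp_force: 61.2
[    0     0   512   111 28336] [222.5  34. ]
[ 124   96  114  101 8346] [184.7 146.1]
[  171   106   341   278 29724] [331.3 266.1]
[268 124  18  22 299] [276.7 134.1]
[313 129  34  34 535] [329.6 145.1]
[257 174  19  30 397] [266.2 188.3]
[226 210  12  52 320] [231.7 235.2]
[163 235  18  17 234] [171.5 243.3]
lid diff px 0
[ 0.50575499 -0.27552356  0.18499494]
the job is handed in; nothing more can be done
None
```

I handed the job in at 16.7 s: the cover was levered open with the knife to about 1.83 rad and stays there, and the knife lies flat on the bench. The spigot part is held upright with its mouth about 1 mm from the focus point by my last estimate, square to the lens; the judge's verdict was not returned.

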